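# Fold up a gift box round a ribbon spool and close it

### The arm

A 7-joint arm with a two-finger parallel gripper is mounted at the origin on a cart in front of the work surface, level with it; the furniture and walls round the work are solid. World frame = base frame: x ahead of the robot, y to its left, z up, the work surface at z = 0. Lengths are in mm, angles in rad, forces in N, time in s.
With the tool pointing down it reaches from about 400 to 875 mm from the base axis. Payload 4.4 kg.
Tool frame: the origin (TCP) lies at the very end of the fingers, on their centre line; the grasp point (between the pads) lies 19 mm behind it; y points along the fingers, x is the direction in which the jaws open and shut, and the axes are right-handed (so a half turn about y gives the same grasp; the last joint's range is limited). The gripper opens to 85 mm and grips with 20 to 120 N. Pads are 22 mm wide; open, the fingers measure 114 mm over their backs; the gripper's body (76 mm by 85 mm) begins 54 mm behind the grasp point. The pads swing forward as they close: fully open they stand 13 mm farther back than shut.
Start: joints at [-1.223, 0.628, 0.038, 1.517, -0.027, 0.996, -0.02], TCP at [261.337, 595.165, 204.613] pointing down, gripper open.
Joint ranges: [-3.06, 3.06], [-0.37, 2.12], [-1.25, 1.32], [0.18, 2.47], [-1.1, 4.24], [0.23, 1.98], [-2.94, 2.94]. Speed limits (rad/s): [2.57, 2.57, 3.14, 3.14, 3.14, 3.14, 3.14].

### API

Orientations are given as [roll, pitch, yaw] about the fixed x, y, z axes, in that order (R = Rz(yaw) Ry(pitch) Rx(roll)).
In Python, from cell import readout, eyes, finish_job gives the robot as it stands. The module is installed in compiled form; this text tells all that it offers.
- The arm moves only by the tool apply_moves, never from a script. Its argument "commands" is a list that holds one entry, the list of rows, each a list of 6 numbers: the shift along the tool's x, y, z in units of 0.04 m (1.0 is 0.04 m), then the turn, a rotation vector about the tool's x, y, z in units of 5 degrees (1.0 is 5 degrees). A call has 1 to 8 rows; each row shifts and turns the pose as measured when the row begins, along the tool's axes as they then stand; what a row does not reach is not made up. A row lasts 1/12 s, in which the tool goes at most 41.7 mm and 7.16 degrees, less where a joint would pass 70% of its speed; a pose out of reach is approached as far as the arm can. A call with a number of a shift or a turn outside -1 to 1 is refused whole. A call with a gripper value outside its range is refused whole. "claw" is the finger opening in mm, from 0 to 85.4, set as the call begins (left out, the last holds). The fingers move at their own pace and stop on an object; the grip force is fixed at half the most. Time passes only in rows, so rows that do not move let the fingers close. It gives the time, the measured TCP pose, the force and the opening at its end, in the units of the state.
- readout.read_state(): the state, without advancing time (a new reading comes with each control period).
- eyes.get_image(name): name is "scene" or "top" or "wrist"; returns a dict with "image" (384x512x3 uint8, red, green, blue), "mtx" (3x3 intrinsics, pixels), "rvec" (rotation vector, rad) and "tvec" (3), from world to camera coordinates, as OpenCV has them. Camera axes: x right, y down, z forward; pixel columns grow to the right and rows downward; lengths in mm; the calibration is good to about 2 mm. A picture is of the moment at which its call begins. There is no depth.
- finish_job(): hands the job in, once; it reports no verdict.
The state is a dict: "clock": time; "qpos": joint angles; "qd": joint speeds; "tau": joint torques, N m; "eef_pos": TCP position; "tool_rot": TCP orientation; "force": force on the tool from outside, world axes, zero at the start; "torque": the same for the moment, N m; "width": finger opening in mm.
Only numpy, scipy, OpenCV 4.12 (cv2) and the standard library are available. Lean on these libraries where they do the work, as an engineer would, in place of code of your own. Each camera call takes 0.05 s, during which the arm holds its last target. There are 200 camera calls.

### The job

Box up the spool of gold ribbon: fold the left, right and front walls of the coral gift box up until each stands upright, then swing the lid over and press it firmly down until it is fully closed. The spool stays in the box, and the other things on the table stay where they are.

Things in the scene. Friction and masses are not known exactly. Their poses are not given: they have to be found in the camera images.
- gift_box: Fixed board with a coral card gift box. Origin on the table under the centre of the box; x from front wall to back wall, y to the left wall, z up. Card 4 mm; base 100 mm (x) by 120 mm (y), its underside 20 mm, its top 24 mm above the table. The back wall (x = 50 to 54 mm) stands already, top at 82 mm. The three other walls are hinged to the base and stay at any angle they are left.
- left_wall (a joint): Angle of the left wall: 0 lying out flat, 1.57 upright, limit 1.9 (leaning in over the box). Its crease lies along x at y = +60 mm, z = 20 mm of gift_box; 92 mm long, 60 mm from crease to free edge. Its underside becomes the outer face, which is at y = +60 mm when upright.
- right_wall (a joint): Angle of the right wall, the mirror image of the left one: crease at y = -60 mm, 0 flat, 1.57 upright, limit 1.9.
- front_wall (a joint): Angle of the front wall: 0 lying out flat towards -x of gift_box, 1.57 upright, limit 1.9. Crease along y at x = -50 mm, z = 20 mm; 118 mm long, 60 mm from crease to free edge.
- lid (a joint): Angle of the coral lid with a gold stripe, hinged on top of the back wall: 0 fully closed (stop), 1.57 straight up, limit 2.0 (leaning back). It stays where it is left. 108 mm from hinge to front edge, 126 mm wide, 4 mm thick; a 12 mm lip along its front edge hangs down outside the front wall when closed, and its top is then 86 mm above the table.
- left_edge (a point): Middle of the free edge of the left wall.
- right_edge (a point): Middle of the free edge of the right wall.
- front_edge (a point): Middle of the free edge of the front wall.
- lid_edge (a point): Middle of the front edge of the lid, the edge away from its hinge.
- lid_hinge (a point): Middle of the hinge line of the lid, at x = +54 mm, z = 82 mm of gift_box.
- spool: White spool of gold ribbon lying flat on the box base, 74 mm across, 19 mm high; origin at the centre of its underside.
- sweets_jar: Bystander: clear jar of coloured sweets with a grey cap, 92 mm across, 171 mm tall, origin under its centre.
- red_ribbon: Bystander: white spool of red ribbon, 80 mm across, 27 mm high, lying on the table.
- chocolate_cup: Bystander: empty brown paper chocolate cup, 50 mm across, 26 mm high.
- tape_roll: Bystander: roll of tan masking tape, 98 mm across, 25 mm high, lying on the table.
Not all that is in view belongs to the job. Leave any turquoise look-alike of the spool alone.

How it is judged (in metres and radians):
On the way, in this order (a step that is already met when the one before it is completed fails the run):
1. left, right and front walls all upright (within 0.14 rad) while the lid is still open (more than 0.6 rad) (value of joint left_wall between 1.43 and 1.71 rad and value of joint right_wall between 1.43 and 1.71 rad and value of joint front_wall between 1.43 and 1.71 rad and value of joint lid above 0.6 rad), for 0.2 s.
2. the lid is pressed down: closed to within 0.06 rad while the robot presses on the box with more than 2 N (value of joint lid below 0.06 rad and (contact force between gift_box and the fingers above 2 N or contact force between gift_box and the arm above 2 N)), for 0.1 s.
At the end, for the whole second after the job is handed in: The left, right and front walls stand upright to within 0.14 rad (8 degrees), the lid is closed to within 0.06 rad, and the spool lies at rest in the box, its centre within 35 mm of the centre of the base and its underside less than 40 mm above the table (value of joint left_wall between 1.43 and 1.71 rad and value of joint right_wall between 1.43 and 1.71 rad and value of joint front_wall between 1.43 and 1.71 rad and value of joint lid below 0.06 rad and horizontal distance between spool and gift_box below 0.035 m and height (world z) of spool below 0.04 m and linear speed of spool below 0.02 m/s); the robot touches nothing.
It fails at once if the spool leaves the box (horizontal distance between spool and gift_box above 0.06 m).
It fails at once if a bystander is moved more than 40 mm (distance of any of sweets_jar, red_ribbon, chocolate_cup, tape_roll from where it was at the start of the episode above 0.04 m).
It also fails if it takes over 58 s, if anything falls off the work surface, if the arm or the gripper's body presses on something with over 40 N, if the wrist force passes 120 N, or if a joint passes its speed limit or range.

## Working session

There is one attempt and no reset: what is moved stays moved. The work goes in short steps, Python scripts to look and compute and a tool call to move; the robot and the scene stay as the last step left them, time stands still between calls to the robot, and variables do not carry over. Pictures are saved under pics/ and viewed, about 8 in all and at most 12, crops included, and the job is handed in when it is done.

Besides the shell and the picture viewer there is one more tool, called by a JSON object that holds its "method" and its "body", one argument or row to a line. apply_moves: Moves the arm, as the interface text tells. Shifts and turns lie within -1 to 1; 1 stands for 0.04 m of shift or 5 degrees of turn. Its arguments: {"type":"object","properties":{"commands":{"type":"array"},"claw":{"type":"number"}},"required":["commands"]}

```bash
mkdir -p pics; ls
cat > h.py <<'E'
import numpy as np, cv2
from cell import readout, eyes, finish_job
def snap(n,f=None):
    d=eyes.get_image(n); im=cv2.cvtColor(d["image"],cv2.COLOR_RGB2BGR)
    if f: cv2.imwrite(f"pics/{f}.png",im)
    return d,im
def ray(d,uv):
    R=cv2.Rodrigues(np.array(d["rvec"],float))[0]; t=np.array(d["tvec"],float).ravel()
    p=cv2.undistortPoints(np.array(uv,float).reshape(-1,1,2),np.array(d["mtx"],float),None)[:,0]
    return -R.T@t,(np.c_[p,np.ones(len(p))]@R)
def onz(d,uv,z):
    c,v=ray(d,uv); return c+v*((z-c[2])/v[:,2])[:,None]
def proj(d,P):
    return cv2.projectPoints(np.array(P,float).reshape(-1,1,3),np.array(d["rvec"],float),np.array(d["tvec"],float),np.array(d["mtx"],float),None)[0][:,0]
E
python3 - <<'E'
from h import *
a=[snap(n)[1] for n in("scene","top")]
cv2.imwrite("pics/a0.png",a[0]);cv2.imwrite("pics/b0.png",a[1])
for n in("scene","top"):
    d,_=snap(n);c,_=ray(d,[[256,192]]);print(n,c.round(),np.array(d["mtx"]).round(1).tolist())
s=readout.read_state()
for k,v in s.items():print(k,np.round(v,3).tolist())
E
```

```text
pics
scene [ 233. -689.  545.] [[374.7, 0.0, 257.2], [0.0, 374.7, 192.0], [0.0, 0.0, 1.0]]
top [ 459.   13. 1490.] [[498.0, 0.0, 255.4], [0.0, 498.0, 188.0], [0.0, 0.0, 1.0]]
clock 0.2
qpos [-1.223, 0.629, 0.039, 1.518, -0.027, 0.996, -0.02]
qd [-0.0, -0.003, -0.001, -0.005, -0.0, 0.002, -0.001]
tau [0.001, -56.324, 1.226, -19.345, 0.011, 0.008, 0.0]
eef_pos [261.198, 594.764, 204.03]
tool_rot [-1.571, 0.001, 1.157]
force [0.036, 0.429, -0.609]
torque [0.008, -0.009, 0.067]
width 85.331
```

View pics/a0.png

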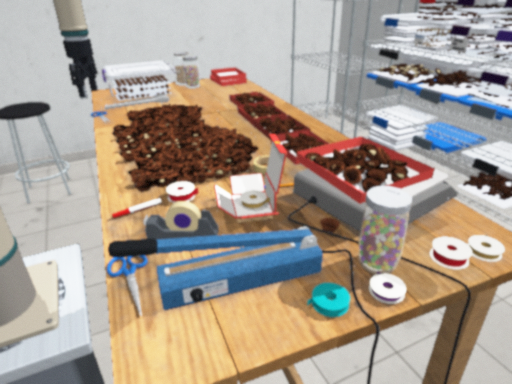

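View pics/b0.png

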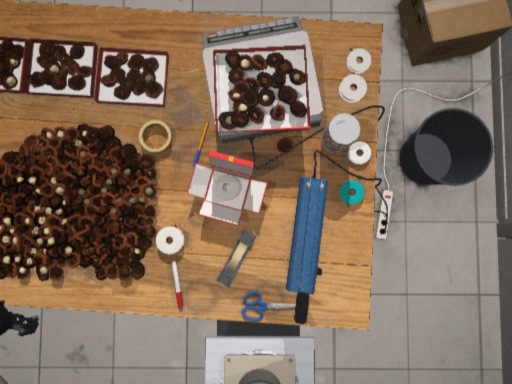

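Scene view: open box near (250,195), lid standing at (277,165), turquoise look-alike at (330,298). Top view: box base and spool near (229,187), lid at (232,160), walls at (200,180), (255,195) and (222,212). The candidates for the gold spool in the top view are (229,187) in the box, (170,240) red ribbon, (359,152), (352,88), (358,60) white spools and (351,192) turquoise. I choose the one in the box and check it in a crop.

Run:
```python
from h import *
d,im=snap("top"); e,im2=snap("scene")
c=cv2.resize(im[135:235,175:285],None,fx=5,fy=5,interpolation=cv2.INTER_CUBIC)
c2=cv2.resize(im2[125:225,205:295],None,fx=5,fy=5,interpolation=cv2.INTER_CUBIC)[:, :]
c=c[:, :]; h=500
cv2.imwrite("pics/c1.png",cv2.resize(np.hstack([c,c2]),None,fx=.8,fy=.8))
for p in[(229,187),(170,240),(155,136),(286,145),(344,128),(200,180),(262,270),(237,258),(310,180)]:print(p,onz(d,[p],24).round())
```

```text
(229, 187) [[591.  91.  24.]]
(170, 240) [[434. 262.  24.]]
(155, 136) [[742. 313.  24.]]
(286, 145) [[717. -78.  24.]]
(344, 128) [[ 769. -251.   24.]]
(200, 180) [[611. 177.  24.]]
(262, 270) [[348.  -7.  24.]]
(237, 258) [[383.  66.  24.]]
(310, 180) [[ 613. -148.   24.]]
```

View pics/c1.png

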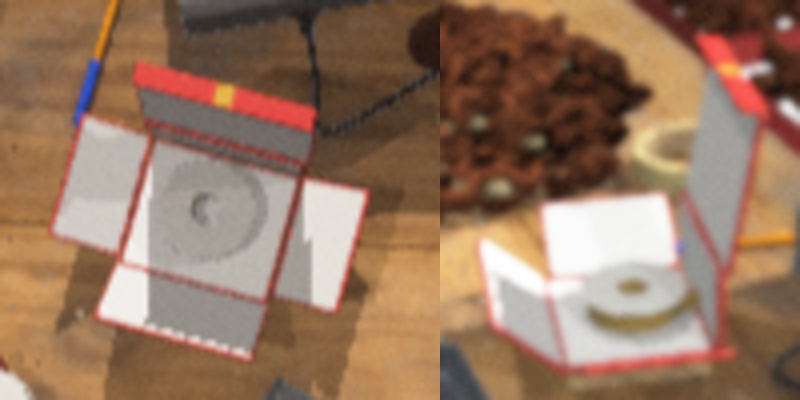

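The crop shows the white/gold spool lying in the coral box. It's the right one, with gold ribbon visible at scene-crop (640,315). Next I compute the box frame and hinge angles from the corner pixels.

```bash
cat >> h.py <<'E'
import json,os
if os.path.exists("box.json"):
    C,YAW=json.load(open("box.json"))
    C=np.array(C); BX=np.array([np.cos(YAW),np.sin(YAW),0]); BY=np.array([-np.sin(YAW),np.cos(YAW),0])
    def b2w(p): p=np.asarray(p,float); return C+p[0]*BX+p[1]*BY+np.array([0,0,p[2]])
    def w2b(p): v=np.asarray(p,float)-C; return np.array([v@BX,v@BY,v[2]])
E
python3 - <<'E'
import json
from h import *
from scipy.optimize import minimize_scalar
d,_=snap("top")
f=lambda u,v:((u+.5)/4-.5+175,(v+.5)/4-.5+135)
base=[f(*p) for p in[(153,138),(303,168),(273,300),(122,258)]]
W=onz(d,base,24); print(W.round(1)); 
for i in range(4):print(np.linalg.norm(W[i]-W[(i+1)%4]).round(1))
ct=W.mean(0); x=(W[0]+W[1]-W[2]-W[3])[:2]; y=(W[0]+W[3]-W[1]-W[2])[:2]
ax=np.arctan2(x[1],x[0]); ay=np.arctan2(y[1],y[0])-np.pi/2; yaw=(ax+ay)/2; print(ct,ax,ay)
json.dump([[ct[0],ct[1],0],yaw],open("box.json","w"))
E
python3 - <<'E'
from h import *
from scipy.optimize import minimize_scalar
d,_=snap("top"); e,_=snap("scene")
f=lambda u,v:((u+.5)/4-.5+175,(v+.5)/4-.5+135)
g=lambda u,v:((u-440+.5)/4-.5+205,(v+.5)/4-.5+125)
c,s=np.cos,np.sin
pts={"left":lambda t,k:b2w([46*k,60+60*c(t),20+60*s(t)]),"right":lambda t,k:b2w([46*k,-60-60*c(t),20+60*s(t)]),
"front":lambda t,k:b2w([-50-60*c(t),59*k,20+60*s(t)]),"lid":lambda t,k:b2w([54-108*c(t),63*k,84+108*s(t)])}
obs=[("left",1,d,f(84,115)),("left",-1,d,f(52,234)),("right",1,d,f(368,190)),("right",-1,d,f(337,310)),("front",1,d,f(97,318)),("front",-1,d,f(252,358)),
("lid",1,d,f(137,65)),("lid",-1,d,f(316,108)),("left",1,e,g(668,195)),("left",-1,e,g(541,206)),("front",1,e,g(480,240)),("front",-1,e,g(490,326)),("lid",-1,e,g(766,112)),("lid",1,e,g(702,37))]
for n,k,cam,uv in obs:
    r=minimize_scalar(lambda t:np.linalg.norm(proj(cam,pts[n](t,k))[0]-uv),bounds=(0,2),method="bounded");print(n,k,round(r.x,2),round(r.fun,1))
u,_=snap("scene");print(proj(u,b2w([0,0,24])),[b2w(p).round() for p in([0,0,0],[-20,140,0],[-20,-140,0],[-130,0,0],[110,0,0])],YAW)
E
```

```text
[[643.5 139.3  24. ]
 [621.7  28.   24. ]
 [523.9  49.5  24. ]
 [554.3 161.   24. ]]
113.4
100.1
115.6
91.8
[585.86530831  94.43978703  24.        ] -0.2274306258011945 -0.23035717914046883
left 1 0.72 0.4
left -1 0.67 1.4
right 1 0.65 1.4
right -1 0.71 0.6
front 1 0.77 0.5
front -1 0.72 1.7
lid 1 1.75 1.2
lid -1 1.75 0.5
left 1 0.68 1.5
left -1 0.75 1.0
front 1 0.79 0.1
front -1 0.72 2.8
lid -1 1.73 0.2
lid 1 1.67 0.0
[[252.54345955 203.35578265]] [array([586.,  94.,   0.]), array([598., 235.,   0.]), array([535., -37.,   0.]), array([459., 124.,   0.]), array([693.,  69.,   0.])] -0.22889390247083166
```

{"method": "apply_moves", "body": {
  "commands": [
    [[-0.4,0,-0.9,0,0,0],[-0.4,0,-0.9,0,0,0],[-0.4,0,-0.9,0,0,0],[-0.4,0,-0.9,0,0,0],[-0.4,0,-0.9,0,0,0],[-0.4,0,-0.9,0,0,0],[-0.4,0,-0.9,0,0,0],[-0.4,0,-0.9,0,0,0]]
  ],
  "claw": 0
}}

```text
clock: 1.17
eef_pos: [471.9, 367.5, 202.2]
tool_rot: [-1.562, -0.007, 1.182]
force: [0.2, 0.6, 0.2]
width: -0.1
```

```bash
cat > go.py <<'E'
# usage: go.py bx by bz : remaining shift in tool axes (units of 40 mm) and turn (units of 5 deg)
import sys
from h import *
from scipy.spatial.transform import Rotation as Ro
s=readout.read_state(); R=Ro.from_euler("xyz",s["tool_rot"])
print("t",round(s["clock"],2),"box",w2b(s["eef_pos"]).round(1),"rot",np.round(s["tool_rot"],3),"F",np.round(s["force"],1),"w",round(s["width"],1))
if len(sys.argv)>3:
    t=b2w([float(a) for a in sys.argv[1:4]]); G=Ro.from_euler("xyz",[-np.pi/2,0,YAW+np.pi/2])
    print("shift",(R.inv().apply(t-s["eef_pos"])/40).round(2),"turn",(np.degrees((R.inv()*G).as_rotvec())/5).round(2))
E
python3 go.py -15 135 150
```

```text
t 1.17 box [-173.   240.1  202.2] rot [-1.562 -0.007  1.182] F [0.2 0.6 0.2] w -0.1
shift [-1.97  1.25 -4.33] turn [-0.09 -1.84  0.09]
```

{"method": "apply_moves", "body": {
  "commands": [
    [[-0.35,0.2,-0.75,0,-0.3,0],[-0.35,0.2,-0.75,0,-0.3,0],[-0.35,0.2,-0.75,0,-0.3,0],[-0.3,0.2,-0.75,0,-0.3,0],[-0.3,0.2,-0.7,0,-0.3,0],[-0.2,0.2,-0.5,0,-0.3,0],[0,0,0,0,0,0]]
  ],
  "claw": 0
}}

```text
clock: 1.75
eef_pos: [621.5, 224.5, 152.5]
tool_rot: [-1.573, -0.006, 1.331]
force: [0.0, -1.1, -0.7]
width: -0.2
```

```bash
python3 go.py -15 130 48
```

```text
t 1.75 box [  5.2 134.8 152.5] rot [-1.573 -0.006  1.331] F [ 0.  -1.1 -0.7] w -0.2
shift [-0.14  2.61  0.51] turn [ 0.03 -0.12  0.07]
```

{"method": "apply_moves", "body": {
  "commands": [
    [[-0.02,0.7,0.2,0,-0.1,0.05],[-0.02,0.7,0.2,0,0,0],[0,0.6,0.1,0,0,0],[0,0.5,0,0,0,0],[0,0,0,0,0,0]]
  ],
  "claw": 0
}}

```text
clock: 2.17
eef_pos: [604.8, 227.2, 51.1]
tool_rot: [-1.578, -0.006, 1.333]
force: [-1.2, 0.2, -0.3]
width: -0.1
```

```bash
python3 go.py -15 120 48
python3 - <<'E'
from h import *
d,im=snap("top"); e,im2=snap("scene")
c=cv2.resize(im[135:235,175:285],None,fx=4,fy=4,interpolation=cv2.INTER_CUBIC)
c2=cv2.resize(im2[125:225,205:295],None,fx=4,fy=4,interpolation=cv2.INTER_CUBIC)
cv2.imwrite("pics/d1.png",np.hstack([c,c2]))
E
```

```text
t 2.17 box [-11.7 133.6  51.1] rot [-1.578 -0.006  1.333] F [-1.2  0.2 -0.3] w -0.1
shift [-0.34  0.08  0.08] turn [ 0.08 -0.1   0.07]
```

View pics/d1.png

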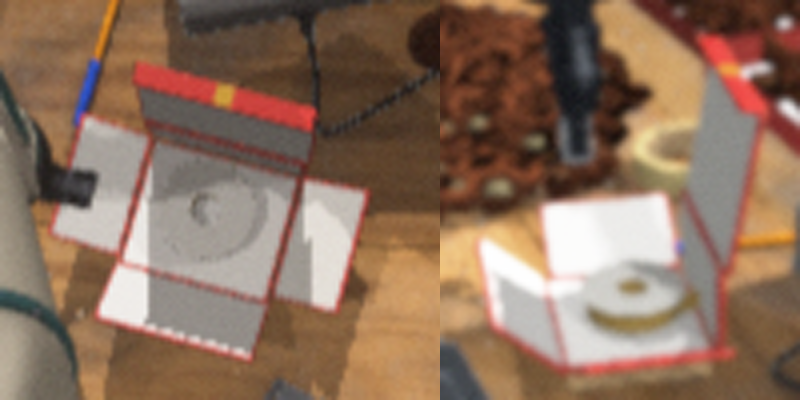

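Run:
```python
from h import *
s=readout.read_state();p=s["eef_pos"];print(p)
for n,o in(("top",(175,135,0)),("scene",(205,125,440))):
    d,_=snap(n)
    for q in (p,b2w([-15,106,58.6])):
        u=proj(d,q)[0];print(n,u.round(1),((u-o[:2])*4+[o[2],0]).round())
    print(onz(d,[(175+95/4,135+190/4)],51) if n=="top" else "")
d,_=snap("top");c,v=ray(d,[(175+90/4,135+190/4)]);e,_=snap("scene");c2,v2=ray(e,[(205+135/4,125+158/4)])
A=np.c_[v[0],-v2[0]];k=np.linalg.lstsq(A,c2-c,rcond=None)[0];print(c+k[0]*v[0],c2+k[1]*v2[0])
```

```text
[607.43066477 228.33796667  54.69502662]
top [181.1 180. ] [ 24. 180.]
top [190.2 184.1] [ 61. 196.]
[[600.83661165 177.4393659   51.        ]]
scene [239.7 171.7] [579. 187.]
scene [239.5 175.1] [578. 200.]

[595.58285766 174.8241818  104.29325269] [585.32087932 178.71144054 103.74034235]
```

Run:
```python
from h import *
from scipy.spatial.transform import Rotation as Ro
s=readout.read_state();p=np.array(s["eef_pos"]);R=Ro.from_euler("xyz",s["tool_rot"]).as_matrix()
print(s["clock"],p.round(1),np.round(s["tool_rot"],3),np.round(s["qpos"],3))
out=[]
for n,(x,y) in(("top",(130,120)),("scene",(190,80))):
    d,im=snap(n)
    print(n,"initial tcp",proj(d,[261.3,595.2,204.6]))
    c=cv2.resize(im[y:y+140,x:x+130],None,fx=3,fy=3,interpolation=cv2.INTER_CUBIC)
    for L,col in((0,(0,255,0)),(19,(255,0,255)),(73,(255,255,0)),(150,(0,255,255))):
        u=(proj(d,p-R[:,1]*L)[0]-(x,y))*3; cv2.circle(c,tuple(int(a) for a in u),3,col,-1)
    out.append(c)
d,im=snap("wrist"); c,_=ray(d,[[0,0]]);print("wristcam",c.round(), proj(d,p))
cv2.imwrite("pics/e1.png",np.hstack(out)); cv2.imwrite("pics/w1.png",im)
```

```text
2.4667 [609.7 228.3  56.8] [-1.587 -0.011  1.333] [-0.393  0.795 -0.014  1.654  0.017  0.672  0.917]
top initial tcp [[ 25.1775394  309.01218982]]
scene initial tcp [[ 91.97739378 106.24637897]]
wristcam [536. 244. 224.] [[249.65486223 229.75286824]]
```

View pics/e1.png

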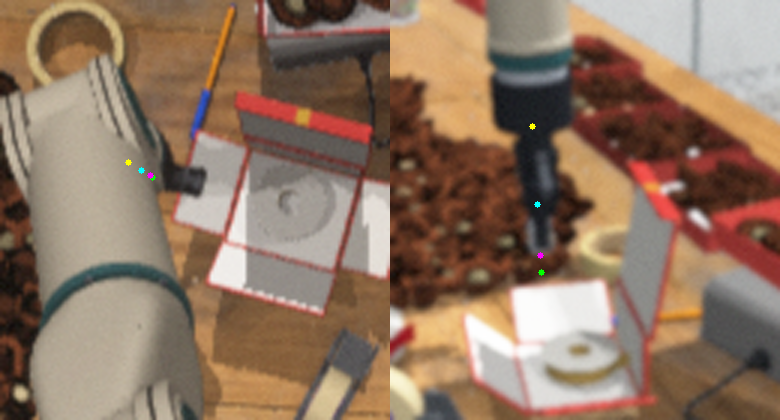

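The visible fingertip (top crop (205,180), scene crop (540,252)) disagrees with the projected TCP (green) by about 50 mm. I'll check the initial pictures and the wrist view before going on.

```bash
python3 - <<'E'
from h import *
w=cv2.imread("pics/w1.png"); cv2.circle(w,(250,230),3,(0,255,0),-1)
a=cv2.imread("pics/b0.png")[280:350,0:70]; a=cv2.resize(a,None,fx=4,fy=4); cv2.circle(a,(100,(309-280)*4),3,(0,255,0),-1)
b=cv2.imread("pics/a0.png")[45:115,55:125]; b=cv2.resize(b,None,fx=4,fy=4); cv2.circle(b,((92-55)*4,(106-45)*4),3,(0,255,0),-1)
col=np.vstack([a,b]); M=np.zeros((560,280+512,3),np.uint8); M[:,:280]=col; M[:384,280:]=w
cv2.imwrite("pics/f1.png",M)
E
python3 go.py
```

```text
t 2.62 box [ -7.6 135.3  56.1] rot [-1.586 -0.011  1.333] F [-0.1  0.2 -0.9] w -0.4
```

View pics/f1.png

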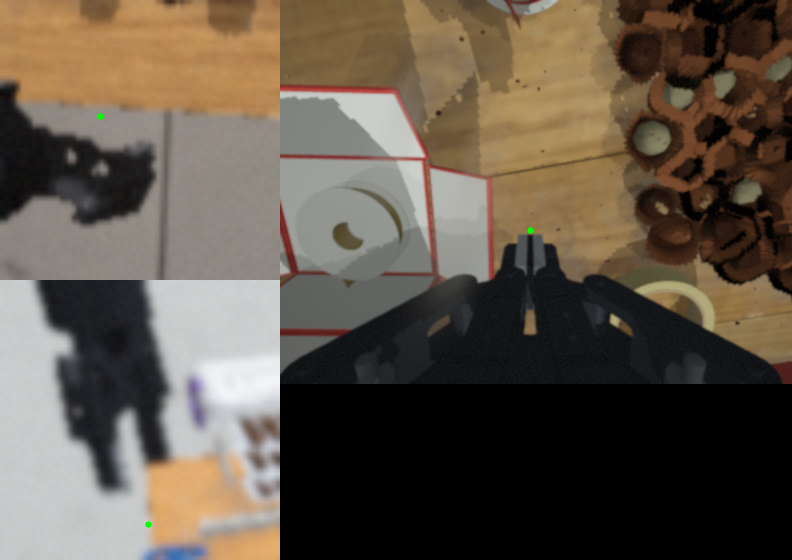

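The wrist view is consistent with the readout: the tip at (250,233) matches the projection, and the left wall's free edge is about 40 px away at x=210. The fixed cameras are offset, even in the first pictures. I'll check which one is right using known sizes.

Run:
```python
from h import *
d,im=snap("wrist")
def q(p,z): return onz(d,p,z)
a=q([(147,158),(156,273),(12,273),(0,157)],24);print(a.round(1)); n=np.linalg.norm
print("crease len (100)",n(a[0]-a[1]),"yaw",np.arctan2(*(a[1]-a[0])[[1,0]]))
s=q([(18,225),(122,225)],43);print("spool dia(74)",n(s[0]-s[1]), q([(70,228)],43))
# offset estimate: same world points from top
for nme in("top","scene"):
    t,_=snap(nme); print(nme,proj(t,a[:2]),proj(t,q([(70,228)],43)),proj(t,[0,0,0]))
t,_=snap("top");print("tape roll top",onz(t,[(155,136)],12),"red",onz(t,[(170,240)],27))
print("red ribbon wrist approx",q([(240,0)],27))
```

```text
[[551.2 166.6  24. ]
 [642.7 141.1  24. ]
 [614.2  27.4  24. ]
 [525.6  65.2  24. ]]
crease len (100) 94.9955108675742 yaw -0.2718074731056897
spool dia(74) 72.28181407535791 [[583.61407075 104.66169052  43.        ]]
top [[203.20468835 200.16948954]
 [212.2404778  169.38767303]] [[223.93603052 188.76847869]] [[258.89327971 390.79114495]]
scene [[230.4117885  194.39223204]
 [263.74185238 190.99454359]] [[250.0026662  195.71749007]] [[ -0.67861407 308.33894895]]
tape roll top [[744.46557128 315.47368712  12.        ]] red [[434.02497708 261.68377821  27.        ]]
red ribbon wrist approx [[473.34949438 255.57664241  27.        ]]
```

Box and spool positions agree between all the cameras and the readout, so only the arm's look in the fixed views is off. I'll test by gentle contact, which is safe either way.

{"method": "apply_moves", "body": {
  "commands": [
    [[-0.1,0.1,0.1,0.1,0,0.05],[-0.1,0.1,0.05,0.05,0,0],[-0.12,0,0,0,0,0],[-0.12,0,0,0,0,0],[-0.12,0,0,0,0,0]]
  ],
  "claw": 0
}}

```text
clock: 3.23
eef_pos: [595.9, 206.6, 45.7]
tool_rot: [-1.569, -0.005, 1.334]
force: [0.7, 0.3, -0.2]
width: -0.3
```

```bash
python3 go.py -15 112 50
python3 - <<'E'
from h import *
_,a=snap("wrist"); _,im=snap("top")
c=cv2.resize(im[135:235,175:285],None,fx=2.5,fy=2.5,interpolation=cv2.INTER_CUBIC)
M=np.zeros((384,512+275,3),np.uint8);M[:,:512]=a;M[:250,512:]=c;cv2.imwrite("pics/g1.png",M)
E
```

```text
t 3.23 box [-15.6 111.5  45.7] rot [-1.569 -0.005  1.334] F [ 0.7  0.3 -0.2] w -0.3
shift [ 0.01 -0.11 -0.02] turn [-0.02 -0.09  0.06]
```

View pics/g1.png

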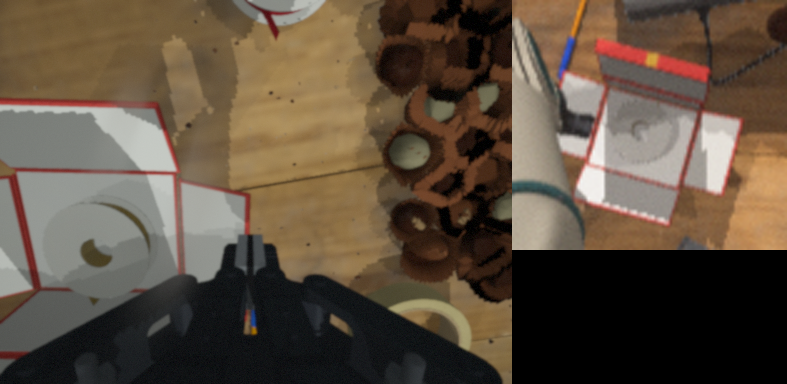

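Run:
```python
from h import *
d,im=snap("wrist"); s=readout.read_state(); p=np.array(s["eef_pos"])
for nm,uv,z in(("crease front",(177,172),24),("crease back",(183,275),24),("other front",(16,172),24),("spool top",(97,250),43),("Lwall front corner",(249,195),58),("front wall L corner",(157,103),58)):
    print(nm,w2b(onz(d,[uv],z)[0]).round(1))
c,_=ray(d,[(0,0)]);R=cv2.Rodrigues(np.array(d["rvec"]))[0];print("cam",w2b(c).round(),"view dir",R[2].round(3),"K",np.array(d["mtx"])[0,0])
print("tcp box",w2b(p).round(1),"px",proj(d,p),"tip z for px row 235:")
for L in(0,10,19,30,50,73):print(L,proj(d,p+[0,0,L]).round(1)[0])
t,it=snap("top");e,ie=snap("scene")
for n,cam,old,new in(("top",t,"b0",it),("scene",e,"a0",ie)):
    m=(cv2.absdiff(cv2.imread(f"pics/{old}.png"),new).max(2)>45)
    u=proj(cam,p)[0].round(1);print(n,"tcp px",u)
    y0,x0=int(u[1]),int(u[0]); sub=m[y0-14:y0+14,x0-12:x0+32]
    print("\n".join("".join("#" if v else "." for v in r) for r in sub))
```

```text
crease front [-49.5  60.4  24. ]
crease back [32.3 58.2 24. ]
other front [-50.7 -51.5  24. ]
spool top [ 0.2  6.3 43. ]
Lwall front corner [-42.  110.5  58. ]
front wall L corner [-93.8  61.8  58. ]
cam [-87. 111. 215.] view dir [ 0.278 -0.063 -0.958] K 277.90196041588615
tcp box [-15.1 111.4  46.1] px [[250.71282049 229.2955478 ]] tip z for px row 235:
0 [250.7 229.3]
10 [250.8 235.6]
19 [251. 242.]
30 [251.1 250.7]
50 [251.5 270. ]
73 [252.1 300.3]
top tcp px [189.  184.1]
#########.#######...........................
#####..###########..........................
#######...#####.##..........................
#######....####.###.........................
########...########.........................
#########...#######.........................
########....########........................
#########....#######........................
#########...#########.......................
########....###########.....................
########.#..##################..............
#########...###################.............
#########...###################.............
##########...##################...
[... 1227 characters left out ...]
.........................
....#.......................................
............................................
............................................
............................................
............................................
............................................
............................................
............................................
............................................
............................................
............................................
............................................
............................................
............................................
............................................
```

Resolved: the black thing in the top view is the gripper's knuckle, which is wide along tool x. The visible tip sits about 15 mm above the TCP, so it's passing just over the wall edge. I'll back out, go lower and push in along the arc.

{"method": "apply_moves", "body": {
  "commands": [
    [[0.3,0,0,0,-0.05,0],[0.3,0,0,0,-0.05,0],[0,0.25,0,0,0,0],[0,0.2,0,0,0,0],[-0.2,0,0,0,0,0],[-0.2,0,0,0,0,0],[-0.2,0,0,0,0,0]]
  ],
  "claw": 0
}}

```text
clock: 4.07
eef_pos: [596.7, 214.8, 25.6]
tool_rot: [-1.57, -0.01, 1.351]
force: [0.6, 0.1, 0.9]
width: 0.0
```

```bash
python3 go.py -15 112 30
```

```text
t 4.07 box [-16.7 119.7  25.6] rot [-1.57  -0.01   1.351] F [0.6 0.1 0.9] w 0.0
shift [-0.19 -0.11 -0.04] turn [-0.01  0.11  0.12]
```

{"method": "apply_moves", "body": {
  "commands": [
    [[-0.15,-0.05,0,0,0,0],[-0.15,-0.1,0,0,0,0],[-0.15,-0.1,0,0,0,0]]
  ],
  "claw": 0
}}

```text
clock: 4.32
eef_pos: [593.9, 201.3, 37.6]
tool_rot: [-1.573, -0.021, 1.351]
force: [-0.0, 2.1, 0.7]
width: -0.0
```

```bash
python3 go.py -15 100 36
python3 - <<'E'
from h import *
_,a=snap("wrist"); cv2.imwrite("pics/h1.png",a)
E
```

```text
t 4.32 box [-16.4 105.9  37.6] rot [-1.573 -0.021  1.351] F [-0.   2.1  0.7] w -0.0
shift [-0.15  0.04 -0.03] turn [0.02 0.1  0.24]
```

View pics/h1.png

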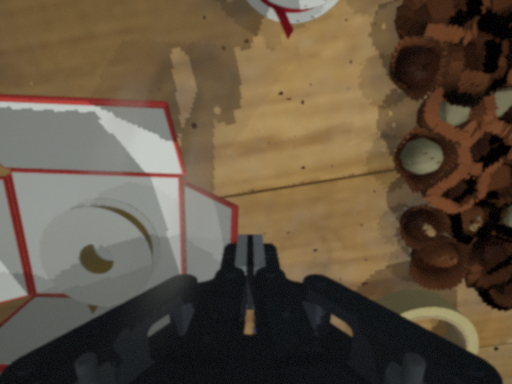

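Wrist view: the wall edge is at (237,208), now touching the finger (2 N sideways) and lifting. I continue along the arc.

{"method": "apply_moves", "body": {
  "commands": [
    [[-0.15,-0.07,0,0,0,0.05],[-0.15,-0.06,0,0,0,0.05],[-0.15,-0.05,0,0,0,0.05],[-0.15,-0.04,0,0,0,0.05],[-0.15,-0.03,0,0,0,0],[0,0,0,0,0,0]]
  ],
  "claw": 0
}}

```text
clock: 4.87
eef_pos: [585.9, 161.3, 49.2]
tool_rot: [-1.573, 0.004, 1.345]
force: [0.4, -0.0, 0.0]
width: -0.2
```

```bash
cat > wall.py <<'E'
# coral outlines (thin red lines) in a wrist picture, sizes in wrist px
from h import *
import sys
d,im=snap("wrist"); hsv=cv2.cvtColor(im,cv2.COLOR_BGR2HSV)
m=cv2.inRange(hsv,(0,110,80),(8,255,255))|cv2.inRange(hsv,(172,110,80),(180,255,255))
rows=[int(r) for r in sys.argv[1:]] or [150,190,210,230]
for r in rows:
    x=np.where(m[r])[0]; g=np.split(x,np.where(np.diff(x)>1)[0]+1) if len(x) else []
    print(r,[(int(k[0]),int(k[-1])) for k in g])
E
python3 go.py -15 70 45; python3 wall.py
```

```text
t 4.87 box [-15.1  65.1  49.2] rot [-1.573  0.004  1.345] F [ 0.4 -0.   0. ] w -0.2
shift [ 0.12  0.1  -0.  ] turn [ 0.03  0.04 -0.05]
150 [(245, 246)]
190 [(83, 86), (238, 246)]
210 [(86, 90), (232, 245)]
230 [(88, 94), (232, 245)]
```

```bash
cat > ang.py <<'E'
# predicted wrist px of wall's outer free edge and crease vs angle
from h import *
import sys
d,im=snap("wrist"); cv2.imwrite(f"pics/{sys.argv[2]}.png",im); w=sys.argv[1]
k={"left":1,"right":-1}.get(w)
for t in(1.3,1.4,1.5,1.57,1.64,1.75):
    r=[]
    for s in(-46,-30,-20):
        for th in(0,4):
            if k: y=60+60*np.cos(t)-th*np.sin(t); r.append(proj(d,b2w([s,k*y,20+60*np.sin(t)+th*np.cos(t)]))[0])
            else: r.append(proj(d,b2w([-50-60*np.cos(t)+th*np.sin(t),s+{-46:-59+46,-30:30,-20:79}[s],20+60*np.sin(t)+th*np.cos(t)]))[0])
    print(t,np.round(r).astype(int).tolist())
E
python3 ang.py left l1; python3 wall.py 140 145 155 160 165 170 175 180 185 195 200 205
```

```text
1.3 [[268, 197], [261, 197], [268, 225], [261, 226], [267, 242], [260, 242]]
1.4 [[257, 197], [250, 198], [257, 226], [250, 226], [257, 243], [250, 243]]
1.5 [[246, 198], [238, 198], [246, 226], [238, 226], [246, 243], [239, 243]]
1.57 [[238, 198], [230, 198], [238, 226], [231, 226], [238, 243], [231, 243]]
1.64 [[230, 198], [222, 197], [230, 226], [223, 226], [231, 243], [223, 243]]
1.75 [[217, 197], [210, 197], [218, 225], [211, 225], [219, 242], [212, 242]]
140 [(243, 243)]
145 [(243, 244)]
155 [(243, 244)]
160 [(242, 244)]
165 [(83, 95), (97, 97), (99, 99), (243, 244)]
170 [(79, 83), (214, 240)]
175 [(18, 49), (77, 84), (238, 239)]
180 [(78, 84), (238, 243)]
185 [(79, 84), (238, 244)]
195 [(81, 84), (233, 244)]
200 [(82, 85), (230, 243)]
205 [(83, 85), (229, 243)]
```

Top edge pixels (230–243 at row 200) match 1.57 rad, so the left wall is upright. I retreat outward, go up and over to the right wall.

{"method": "apply_moves", "body": {
  "commands": [
    [[0.4,0,0,0,0,0],[0,-0.9,0,0,0,0],[0,-0.9,0,0,0,0],[-0.9,-0.1,0,0,0,0],[-0.95,0,0,0,0,0],[-0.95,0,0,0,0,0],[-0.95,0,0,0,0,0],[-0.95,0,0,0,0,0]]
  ],
  "claw": 0
}}

```text
clock: 5.68
eef_pos: [553.8, 18.3, 124.8]
tool_rot: [-1.574, -0.011, 1.377]
force: [1.0, -0.9, -0.4]
width: -0.1
```

```bash
python3 go.py -15 -133 25
```

```text
t 5.68 box [-13.9 -81.4 124.8] rot [-1.574 -0.011  1.377] F [ 1.  -0.9 -0.4] w -0.1
shift [-1.31  2.48  0.08] turn [0.03 0.41 0.12]
```

{"method": "apply_moves", "body": {
  "commands": [
    [[-0.6,0,0,0,0.2,0.1],[-0.6,0.1,0.05,0,0.2,0],[-0.1,0.7,0,0,0,0],[0,0.7,0,0,0,0],[0,0.5,0,0,0,0],[0,0.2,0,0,0,0],[0,0,0,0,0,0]]
  ],
  "claw": 0
}}

```text
clock: 6.27
eef_pos: [547.7, -38.8, 35.6]
tool_rot: [-1.583, -0.001, 1.332]
force: [-0.1, 0.2, -0.2]
width: -0.2
```

```bash
python3 go.py -15 -110 28
```

```text
t 6.27 box [  -6.9 -138.4   35.6] rot [-1.583e+00 -1.000e-03  1.332e+00] F [-0.1  0.2 -0.2] w -0.2
shift [0.71 0.19 0.21] turn [ 0.14 -0.11  0.01]
```

{"method": "apply_moves", "body": {
  "commands": [
    [[0.1,0.15,0.1,0.1,-0.1,0],[0.2,0.05,0.1,0,0,0],[0.2,0,0,0,0,0],[0.15,-0.05,0,0,0,0],[0.15,-0.08,0,0,0,0],[0.15,-0.08,0,0,0,0]]
  ],
  "claw": 0
}}

```text
clock: 6.77
eef_pos: [549.6, -1.9, 39.7]
tool_rot: [-1.576, 0.008, 1.341]
force: [-2.6, -3.6, 2.6]
width: -0.4
```

```bash
python3 go.py -15 -70 48; python3 ang.py right r0; python3 wall.py 140 160 180 200 210 220 230
```

```text
t 6.77 box [ -13.5 -102.    39.7] rot [-1.576  0.008  1.341] F [-2.6 -3.6  2.6] w -0.4
shift [ 0.8  -0.21  0.04] turn [ 0.06 -0.01 -0.09]
1.3 [[301, 199], [309, 200], [299, 229], [307, 230], [298, 247], [306, 248]]
1.4 [[314, 200], [322, 200], [312, 230], [320, 231], [310, 248], [318, 249]]
1.5 [[326, 200], [335, 201], [324, 231], [332, 231], [322, 249], [330, 249]]
1.57 [[335, 201], [343, 201], [332, 231], [340, 231], [331, 249], [338, 249]]
1.64 [[344, 200], [352, 200], [340, 231], [348, 231], [339, 249], [346, 249]]
1.75 [[357, 200], [364, 200], [353, 230], [360, 230], [351, 248], [358, 248]]
140 [(325, 328)]
160 [(318, 320)]
180 [(282, 296), (319, 321), (487, 487), (490, 493)]
200 [(260, 265), (317, 319)]
210 [(260, 265), (316, 318)]
220 [(260, 265), (315, 317)]
230 [(260, 264), (313, 316)]
```

{"method": "apply_moves", "body": {
  "commands": [
    [[0.15,-0.06,0,0,0,0],[0.15,-0.06,0,0,0,0],[0.15,-0.05,0,0,0,0],[0.12,-0.03,0,0,0,0],[0,0,0,0,0,0]]
  ],
  "claw": 0
}}

```text
clock: 7.28
eef_pos: [557.9, 26.5, 53.3]
tool_rot: [-1.583, 0.005, 1.345]
force: [-0.7, -0.0, -0.5]
width: -0.3
```

```bash
python3 go.py -15 -65 48; python3 ang.py right r1; python3 wall.py 140 160 180 200 210 220 230
```

```text
t 7.28 box [-11.8 -72.5  53.3] rot [-1.583  0.005  1.345] F [-0.7 -0.  -0.5] w -0.3
shift [0.19 0.13 0.08] turn [ 0.14  0.04 -0.05]
1.3 [[242, 189], [249, 190], [242, 217], [249, 218], [243, 233], [249, 234]]
1.4 [[253, 190], [261, 190], [253, 218], [260, 218], [253, 234], [260, 235]]
1.5 [[264, 190], [272, 190], [264, 218], [271, 219], [264, 235], [271, 235]]
1.57 [[272, 190], [280, 190], [272, 218], [279, 218], [271, 235], [278, 235]]
1.64 [[280, 190], [288, 190], [279, 218], [287, 218], [279, 235], [286, 235]]
1.75 [[292, 190], [300, 190], [291, 218], [298, 217], [290, 235], [297, 234]]
140 [(278, 280)]
160 [(279, 327)]
180 [(247, 255), (278, 279), (451, 452), (454, 456)]
200 [(241, 246), (276, 277), (488, 495)]
210 [(240, 245), (276, 277), (484, 492)]
220 [(240, 245), (275, 276), (481, 489)]
230 [(240, 245), (274, 275), (478, 486)]
```

Run:
```python
from h import *
d,_=snap("wrist")
for uv in((278.5,180),(276.5,200),(274.5,230)):print(w2b(onz(d,[uv],24)[0]).round(1))
for uv in((452,180),(491,200),(485,220)):print("L",w2b(onz(d,[uv],24)[0]).round(1),w2b(onz(d,[uv],80)[0]).round(1))
for uv in((240,210),(245,210)):print("R edge",[w2b(onz(d,[uv],z)[0]).round(1) for z in(76,78,80)])
```

```text
[-38.3 -52.8  24. ]
[-23.  -53.8  24. ]
[  1.3 -54.6  24. ]
L [-38.7  73.1  24. ] [-52.3  31.7  80. ]
L [-23.6 105.2  24. ] [-41.4  54.7  80. ]
L [ -7.7 104.8  24. ] [-30.   54.4  80. ]
R edge [array([-33.8, -78.9,  76. ]), array([-34.5, -78.8,  78. ]), array([-35.3, -78.7,  80. ])]
R edge [array([-33.8, -76.1,  76. ]), array([-34.6, -76.1,  78. ]), array([-35.3, -76. ,  80. ])]
```

View pics/r1.png

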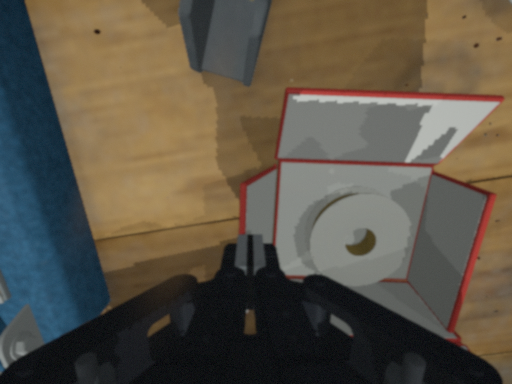

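The view shows the left wall up (490,195)–(455,330). The right wall is only at about 1.2 rad, with its edge at (242,185), and the finger overlaps it, so the finger slipped over the edge. I'll go back out, lower, and push again.

{"method": "apply_moves", "body": {
  "commands": [
    [[0,-0.6,0,0,0,0],[-0.4,-0.3,0,0,0,0],[-0.5,0,0,0,0,0],[-0.3,0,0,0,0,0],[0,0.5,0,0.1,0,0],[0,0.6,0,0,0,0],[0,0.3,0,0,0,0],[0,0,0,0,0,0]]
  ],
  "claw": 0
}}

```text
clock: 8.1
eef_pos: [545.2, -27.1, 31.0]
tool_rot: [-1.572, 0.007, 1.34]
force: [-0.2, -0.1, -0.1]
width: -0.4
```

```bash
python3 go.py -15 -63 42; python3 ang.py right r2; python3 wall.py 140 160 180 200 210 220 230
```

```text
t 8.1 box [ -12.1 -127.6   31. ] rot [-1.572  0.007  1.34 ] F [-0.2 -0.1 -0.1] w -0.4
shift [ 1.61 -0.29  0.08] turn [ 0.02 -0.02 -0.08]
1.3 [[360, 201], [369, 202], [356, 233], [365, 234], [354, 252], [363, 253]]
1.4 [[374, 202], [383, 203], [370, 234], [379, 235], [367, 253], [376, 254]]
1.5 [[388, 203], [397, 203], [383, 235], [392, 235], [380, 254], [389, 255]]
1.57 [[397, 203], [406, 203], [392, 235], [401, 235], [389, 254], [398, 254]]
1.64 [[406, 203], [415, 202], [401, 235], [409, 235], [398, 254], [406, 254]]
1.75 [[420, 202], [428, 202], [414, 234], [422, 234], [411, 253], [418, 253]]
140 [(375, 380)]
160 [(364, 367)]
180 [(357, 367)]
200 [(354, 364)]
210 [(353, 362)]
220 [(351, 361)]
230 [(350, 359)]
```

{"method": "apply_moves", "body": {
  "commands": [
    [[0.3,0,0,0,0,0],[0.3,0,0.02,0,0,0],[0.2,0,0,0,0,0],[0.15,-0.05,0,0,0,0],[0.15,-0.05,0,0,0,0],[0.1,-0.03,0,0,0,0],[0.1,-0.03,0,0,0,0],[0,0,0,0,0,0]]
  ],
  "claw": 0
}}

```text
clock: 8.87
eef_pos: [561.1, 32.4, 43.3]
tool_rot: [-1.58, 0.003, 1.344]
force: [1.0, -0.8, 0.2]
width: 0.2
```

```bash
python3 go.py -15 -63 42; python3 ang.py right r3; python3 wall.py 140 160 180 200 210 220 230
```

```text
t 8.87 box [-10.  -66.   43.3] rot [-1.58   0.003  1.344] F [ 1.  -0.8  0.2] w 0.2
shift [0.08 0.03 0.13] turn [ 0.11  0.02 -0.04]
1.3 [[229, 191], [236, 191], [229, 220], [237, 221], [230, 238], [237, 239]]
1.4 [[240, 191], [248, 192], [241, 221], [248, 222], [241, 239], [248, 240]]
1.5 [[252, 192], [260, 192], [252, 222], [260, 222], [252, 240], [260, 240]]
1.57 [[261, 192], [269, 192], [260, 222], [268, 222], [260, 240], [268, 240]]
1.64 [[269, 192], [277, 192], [269, 222], [276, 222], [268, 240], [276, 240]]
1.75 [[282, 191], [290, 191], [281, 221], [289, 221], [281, 239], [288, 239]]
140 [(269, 271)]
160 [(271, 333)]
180 [(264, 279), (455, 456)]
200 [(264, 285), (492, 500)]
210 [(263, 270), (273, 284), (489, 497)]
220 [(263, 269), (277, 284), (486, 494)]
230 [(262, 268), (277, 283), (483, 491)]
```

Right wall now matches about 1.55 rad (edge at 263). Retreat, up, and over to the front.

{"method": "apply_moves", "body": {
  "commands": [
    [[-0.4,0,0,0,0,0],[0,-0.9,0,0,0,0],[0,-0.9,0,0,0,0],[0.3,-0.1,0.85,0,0,0],[0.5,0,0.8,0,0,0],[0.5,0,0.8,0,0,0],[0.5,0,0.7,0,0,0],[0.3,0,0,0,0,0]]
  ],
  "claw": 0
}}

```text
clock: 9.63
eef_pos: [450.8, 119.6, 119.4]
tool_rot: [-1.581, 0.008, 1.324]
force: [-0.6, -0.0, 0.3]
width: -0.0
```

```bash
python3 go.py -132 0 28
```

```text
t 9.63 box [-137.2   -6.2  119.4] rot [-1.581  0.008  1.324] F [-0.6 -0.   0.3] w -0.0
shift [ 0.17  2.28 -0.1 ] turn [ 0.11 -0.21 -0.09]
```

{"method": "apply_moves", "body": {
  "commands": [
    [[0.1,0.7,0,0.1,-0.2,-0.1],[0.05,0.7,0,0,0,0],[0,0.6,0,0,0,0],[0,0.3,0,0,0,0],[0,0,0,0,0,0]]
  ],
  "claw": 0
}}

```text
clock: 10.05
eef_pos: [456.4, 130.1, 26.4]
tool_rot: [-1.58, -0.007, 1.348]
force: [0.1, -0.1, 1.6]
width: 0.2
```

```bash
python3 go.py -105 0 30
```

```text
t 10.05 box [-134.2    5.4   26.4] rot [-1.58  -0.007  1.348] F [ 0.1 -0.1  1.6] w 0.2
shift [-0.14 -0.08 -0.73] turn [0.1  0.07 0.08]
```

{"method": "apply_moves", "body": {
  "commands": [
    [[-0.1,0,-0.25,0.1,0,0.1],[0,0,-0.25,0,0,0],[0,-0.03,-0.2,0,0,0],[0,-0.05,-0.15,0,0,0],[0,-0.06,-0.15,0,0,0]]
  ],
  "claw": 0
}}

```text
clock: 10.47
eef_pos: [494.6, 115.3, 32.8]
tool_rot: [-1.566, 0.004, 1.346]
force: [-1.2, 0.8, 0.6]
width: 0.1
```

```bash
python3 go.py -61 0 45
python3 - <<'E'
from h import *
_,a=snap("wrist"); _,im=snap("top"); _,e=snap("scene")
c=cv2.resize(im[135:235,175:285],None,fx=2.5,fy=2.5,interpolation=cv2.INTER_CUBIC)
c2=cv2.resize(e[125:225,205:295],None,fx=3,fy=3,interpolation=cv2.INTER_CUBIC)
M=np.zeros((560,512+275,3),np.uint8);M[:384,:512]=a;M[:250,512:]=c;M[255:555,512:782]=c2;cv2.imwrite("pics/k1.png",M)
E
```

```text
t 10.47 box [-93.6  -0.4  32.8] rot [-1.566  0.004  1.346] F [-1.2  0.8  0.6] w 0.1
shift [ 0.01 -0.31 -0.81] turn [-0.06  0.05 -0.05]
```

View pics/k1.png

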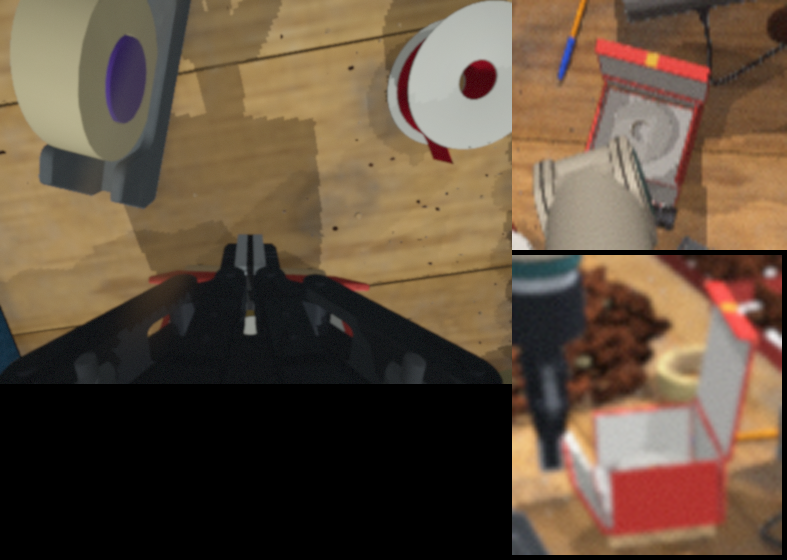

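The picture shows both side walls upright and the front wall partly lifted against the finger (scene inset (580,470)). Continuing.

{"method": "apply_moves", "body": {
  "commands": [
    [[0,-0.05,-0.15,0,0,0],[0,-0.05,-0.15,0,0,0],[0,-0.04,-0.15,0,0,0],[0,-0.03,-0.12,0,0,0],[0,0,0,0,0,0]]
  ],
  "claw": 0
}}

```text
clock: 11.03
eef_pos: [518.8, 110.2, 40.7]
tool_rot: [-1.567, 0.004, 1.347]
force: [0.4, -0.3, 0.6]
width: 0.2
```

```bash
python3 go.py -60 0 43
```

```text
t 11.03 box [-68.9   0.1  40.7] rot [-1.567  0.004  1.347] F [ 0.4 -0.3  0.6] w 0.2
shift [-0.   -0.06 -0.22] turn [-0.04  0.06 -0.04]
```

{"method": "apply_moves", "body": {
  "commands": [
    [[0,-0.02,-0.12,0,0,0],[0,-0.02,-0.1,0,0,0],[0,0,0,0,0,0]]
  ],
  "claw": 0
}}

```text
clock: 11.28
eef_pos: [528.2, 108.0, 42.3]
tool_rot: [-1.567, 0.004, 1.347]
force: [0.1, -1.0, 0.3]
width: 0.2
```

```bash
python3 go.py -60 0 43
cat > fr.py <<'E'
# scene view: angle from the front wall free edge: print predicted px of near end of top edge, and red-mask extent by row
from h import *
e,im=snap("scene"); hsv=cv2.cvtColor(im,cv2.COLOR_BGR2HSV)
m=cv2.inRange(hsv,(0,120,90),(9,255,255))|cv2.inRange(hsv,(172,120,90),(180,255,255))
for t in(1.3,1.4,1.5,1.57,1.65,1.75):print(t,proj(e,[b2w([-50-60*np.cos(t),-59,20+60*np.sin(t)]),b2w([-50-60*np.cos(t),59,20+60*np.sin(t)])]).round(1).tolist())
print("crease",proj(e,[b2w([-50,-59,20]),b2w([-50,59,20])]).round(1).tolist(), "R wall front/back top",proj(e,[b2w([-46,-60,80]),b2w([46,-60,80])]).round(1).tolist())
print("\n".join(f"{r} "+"".join("#" if v else "." for v in m[r,210:290]) for r in range(165,222)))
E
python3 fr.py
```

```text
t 11.28 box [-59.3   0.2  42.3] rot [-1.567  0.004  1.347] F [ 0.1 -1.   0.3] w 0.2
shift [-0.   -0.02  0.02] turn [-0.04  0.06 -0.04]
1.3 [[230.6, 200.1], [223.8, 178.5]]
1.4 [[232.9, 199.3], [225.9, 177.8]]
1.5 [[235.3, 198.8], [228.0, 177.4]]
1.57 [[237.0, 198.5], [229.6, 177.1]]
1.65 [[238.9, 198.3], [231.3, 177.0]]
1.75 [[241.3, 198.3], [233.5, 177.0]]
crease [[238.1, 219.0], [230.7, 196.2]] R wall front/back top [[238.7, 198.5], [275.1, 193.9]]
165 #.#......#....................##.##...#..................................#......
166 #.#.....##.#....................##.......................................#......
167 ....#.######.............................................................#......
168 .....###..##............................................................##......
169 ....#...................................................................#.......
170 ..###...................................................................#.......
171 ..###...................................................................#.......
172 ..##..........................................
[... 3499 characters left out ...]
######..............
214 .........................#########################################..............
215 .........................####################################.##................
216 ..........................###########################...........................
217 ..........................##################....................................
218 ..........................#########.#...........................................
219 ................................................................................
220 ................................................................................
221 ................................................................................
```

{"method": "apply_moves", "body": {
  "commands": [
    [[0,0,0.5,0,0,0],[0,0,0.7,0,0,0],[0,-0.7,0.2,0,0,0],[0,-0.9,0,0,0,0],[0,-0.5,0,0,0,0],[0,0,0,0,0,0]]
  ],
  "claw": 0
}}

```text
clock: 11.83
eef_pos: [470.1, 121.0, 127.2]
tool_rot: [-1.564, 0.006, 1.348]
force: [1.0, 0.4, 0.9]
width: -0.3
```

```bash
python3 go.py 115 -5 235
python3 - <<'E'
from h import *
_,a=snap("wrist"); _,im=snap("top"); _,e=snap("scene")
c=cv2.resize(im[135:235,175:285],None,fx=2.5,fy=2.5,interpolation=cv2.INTER_CUBIC)
c2=cv2.resize(e[125:225,205:295],None,fx=3,fy=3,interpolation=cv2.INTER_CUBIC)
M=np.zeros((560,512+275,3),np.uint8);M[:384,:512]=a;M[:250,512:]=c;M[255:555,512:782]=c2;cv2.imwrite("pics/m1.png",M)
E
python3 fr.py | tail -50 | head -45 | cut -c1-40
```

```text
t 11.83 box [-118.7   -0.4  127.2] rot [-1.564  0.006  1.348] F [1.  0.4 0.9] w -0.3
shift [-0.16 -2.73 -5.82] turn [-0.08  0.07 -0.06]
172 ...#................................
173 ##.##...............................
174 ##.#................................
175 ....................................
176 ......................###########...
177 ......................###...........
178 ......................#.............
179 .....................##.............
180 ......................#.............
181 ......................##............
182 ......................##............
183 ......................##............
184 .....................###............
185 .....................####...........
186 .....................####...........
187 .....................####...........
188 .....................#####..........
189 .....................#####..........
190 .....................#####..........
191 .....................#####..........
192 .....................######.........
193 .....................######.........
194 .....................######.........
195 .................
[... 180 characters left out ...]
###
200 ......................##############
201 ......................##############
202 ......................##############
203 ......................##############
204 .......................#############
205 .......................#############
206 .......................#############
207 .......................#############
208 .......................#############
209 ........................############
210 ........................############
211 ........................############
212 .........................###########
213 .........................###########
214 .........................###########
215 .........................###########
216 ..........................##########
```

View pics/m1.png

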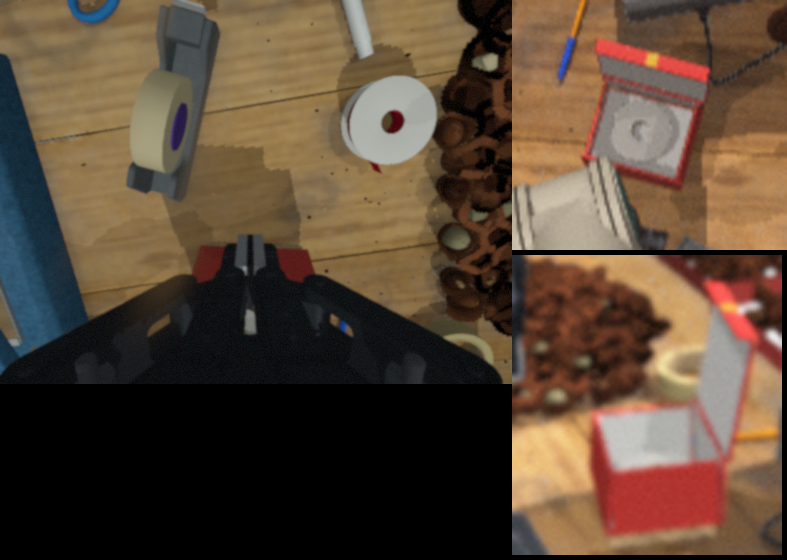

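All three walls stand. I go up and pause over the box to check wall angles from above.

{"method": "apply_moves", "body": {
  "commands": [
    [[0,-0.95,0,0,0,0],[0,-0.95,0,0,0,0],[0,-0.9,-0.3,0,0,0],[0,-0.2,-0.95,0,0,0],[0,0,-0.95,0,0,0],[0,0,-0.95,0,0,0],[0,0,-0.5,0,0,0],[0,0,0,0,0,0]]
  ],
  "claw": 0
}}

```text
clock: 12.7
eef_pos: [611.6, 85.5, 231.5]
tool_rot: [-1.538, 0.021, 1.351]
force: [-0.3, -0.7, -0.1]
width: -0.6
```

```bash
python3 go.py 115 -5 235
python3 - <<'E'
from h import *
d,im=snap("wrist"); cv2.imwrite("pics/n1.png",im)
hsv=cv2.cvtColor(im,cv2.COLOR_BGR2HSV)
m=cv2.inRange(hsv,(0,110,70),(8,255,255))|cv2.inRange(hsv,(172,110,70),(180,255,255))
run=lambda x:[(int(k[0]),int(k[-1])) for k in np.split(x,np.where(np.diff(x)>1)[0]+1)] if len(x) else []
for r in range(60,240,15):print("row",r,run(np.where(m[r])[0]))
for c in(180,220,250,280,320):print("col",c,run(np.where(m[:,c])[0]))
for nm,P in(("front top outer/inner",[[-50,0,80],[-46,0,80]]),("front crease out/in",[[-50,0,20],[-46,0,24]]),("left top o/i",[[-20,60,80],[-20,56,80]]),("left bottom in",[[-20,56,24]]),("right top o/i",[[-20,-60,80],[-20,-56,80]]),("right bot in",[[-20,-56,24]])):
    print(nm,proj(d,[b2w(p) for p in P]).round(0).tolist())
E
```

```text
t 12.7 box [ 27.1  -2.9 231.5] rot [-1.538  0.021  1.351] F [-0.3 -0.7 -0.1] w -0.6
shift [-0.07 -0.16 -2.19] turn [-0.38  0.1  -0.24]
row 60 []
row 75 []
row 90 [(501, 501)]
row 105 []
row 120 [(210, 213), (237, 308)]
row 135 [(211, 212), (305, 307)]
row 150 [(211, 212), (303, 305)]
row 165 [(210, 212), (301, 304)]
row 180 [(210, 212), (301, 302)]
row 195 [(299, 301)]
row 210 []
row 225 []
col 180 [(248, 248), (254, 259)]
col 220 [(114, 119), (199, 200), (247, 263)]
col 250 [(115, 120), (200, 201)]
col 280 [(115, 121), (201, 202), (249, 266)]
col 320 [(251, 268)]
front top outer/inner [[255.0, 115.0], [255.0, 118.0]]
front crease out/in [[255.0, 116.0], [255.0, 119.0]]
left top o/i [[308.0, 143.0], [304.0, 143.0]]
left bottom in [[297.0, 140.0]]
right top o/i [[203.0, 142.0], [206.0, 142.0]]
right bot in [[213.0, 139.0]]
```

Run:
```python
from h import *
d,im0=snap("wrist"); im=im0.astype(int)
for r in(130,145,160,175):
    f=lambda a,b:" ".join(f"{im[r,c,2]-im[r,c,1]}/{im[r,c,1]}" for c in range(a,b))
    print(r,"R198:",f(198,222));print(r,"L288:",f(288,314))
for t in(1.45,1.57,1.64,1.7):
  print(t,[proj(d,[b2w([x,k*(60+60*np.cos(t)-h*np.sin(t)),20+60*np.sin(t)+h*np.cos(t)]) for h in(0,4)]).round(1).tolist() for k in(-1,1) for x in(-40,20)])
print("base inner",proj(d,[b2w([x,y,24]) for x,y in((-40,-56),(20,-56),(-40,56),(20,56))]).round(1).tolist())
```

```text
130 R198: 28/125 27/122 26/119 26/111 25/100 23/93 22/90 24/90 22/91 22/93 22/90 27/89 42/85 57/81 61/81 46/89 25/98 14/102 16/99 20/103 11/114 3/126 1/128 2/128
130 L288: -2/130 -3/129 -3/129 -3/131 -3/131 -3/132 -2/134 -2/136 -4/139 -3/140 2/133 14/116 21/98 11/97 1/104 3/106 26/103 68/89 99/78 98/84 72/99 43/118 32/126 31/126 31/126 31/128
145 R198: 27/126 26/129 27/126 26/128 26/128 26/129 26/127 25/122 23/113 20/104 22/98 27/94 40/89 55/83 55/86 42/92 21/102 12/105 19/103 23/112 11/135 1/148 -1/151 -1/152
145 L288: -1/128 -2/129 -3/130 -2/130 -4/130 -3/130 -3/131 -3/128 -1/128 3/120 15/102 18/89 5/98 1/102 8/101 39/98 81/85 105/77 95/86 63/103 38/115 29/120 28/120 28/120 28/121 29/119
160 R198: 27/115 27/116 26/115 26/114 26/114 26/114 26/113 27/111 26/108 23/107 22/97 27/89 42/84 55/82 58/80 40/86 20/97 11/104 20/102 19/115 9/136 1/147 -1/150 -1/151
160 L288: -2/127 -3/127 -3/128 -3/129 -3/129 -3/128 -3/129 -3/127 3/119 17/98 15/89 5/96 0/105 15/103 57/88 96/77 102/80 81/91 50/107 33/117 29/120 28/123 28/124 27/124 29/125 29/125
175 R198: 21/87 19/90 20/90 20/88 20/88 20/89 19/
[... 232 characters left out ...]
90 25/98 25/111 27/116 28/117 26/121 27/119 26/122 27/119
1.45 [[[196.0, 125.7], [199.5, 125.7]], [[198.1, 178.0], [201.4, 178.1]], [[315.5, 126.7], [312.0, 126.7]], [[312.0, 179.4], [308.7, 179.4]]]
1.57 [[[202.3, 125.8], [205.8, 125.8]], [[204.1, 178.1], [207.4, 178.2]], [[309.1, 126.7], [305.5, 126.7]], [[305.9, 179.4], [302.5, 179.4]]]
1.64 [[[206.0, 125.8], [209.6, 125.8]], [[207.6, 178.2], [211.0, 178.2]], [[305.3, 126.7], [301.7, 126.6]], [[302.3, 179.3], [298.9, 179.2]]]
1.7 [[[209.2, 125.8], [212.8, 125.9]], [[210.7, 178.1], [214.1, 178.1]], [[302.1, 126.6], [298.5, 126.6]], [[299.2, 179.2], [295.8, 179.1]]]
base inner [[213.2, 125.7], [214.3, 170.7], [298.1, 126.4], [295.9, 171.6]]
```

Measured leans: left about 1.61, right 1.60–1.64, front about 1.63. All are inside the 1.43–1.71 window. Now I move behind the lid.

{"method": "apply_moves", "body": {
  "commands": [
    [[0,0,-0.7,-0.2,0,-0.1],[0,0,-0.8,-0.2,0,-0.1],[0,0,-0.7,0,0,0],[0,0,0,0,0,0]]
  ],
  "claw": 0
}}

```text
clock: 13.13
eef_pos: [687.9, 70.9, 224.5]
tool_rot: [-1.556, 0.005, 1.358]
force: [-0.2, 0.0, 0.0]
width: -0.1
```

```bash
python3 go.py 115 0 140
```

```text
t 13.13 box [1.047e+02 2.000e-01 2.245e+02] rot [-1.556  0.005  1.358] F [-0.2  0.   0. ] w -0.1
shift [ 0.    2.11 -0.29] turn [-0.17  0.18 -0.06]
```

{"method": "apply_moves", "body": {
  "commands": [
    [[0,0,-0.3,-0.1,0.1,0],[0,0.5,-0.05,-0.1,0.1,0],[0,0.7,0,0,0,0],[0,0.6,0,0,0,0],[0,0,0,0,0,0]]
  ],
  "claw": 0
}}

```text
clock: 13.55
eef_pos: [694.6, 71.5, 147.1]
tool_rot: [-1.564, 0.005, 1.343]
force: [-2.6, 0.5, -0.4]
width: 0.1
```

```bash
python3 go.py 80 0 145
```

```text
t 13.55 box [111.1   2.4 147.1] rot [-1.564  0.005  1.343] F [-2.6  0.5 -0.4] w 0.1
shift [-0.06  0.06  0.78] turn [-0.07  0.01 -0.06]
```

{"method": "apply_moves", "body": {
  "commands": [
    [[0,0,0.4,0,0,0],[0,0,0.3,0,0,0],[0,0,0.3,0,0,0],[0,0,0.3,0,0,0],[0,0,0.3,0,0,0],[0,0,0.2,0,0,0]]
  ],
  "claw": 0
}}

```text
clock: 14.05
eef_pos: [615.5, 91.4, 149.1]
tool_rot: [-1.558, 0.006, 1.347]
force: [-0.8, 0.2, 0.2]
width: -0.0
```

```bash
cat > lid.py <<'E'
from h import *
e,im=snap("scene"); cv2.imwrite("pics/lid_scene.png",im)
hsv=cv2.cvtColor(im,cv2.COLOR_BGR2HSV)
m=cv2.inRange(hsv,(0,120,90),(9,255,255))|cv2.inRange(hsv,(172,120,90),(180,255,255))
for t in(1.7,1.4,1.2,1.0,.8,.6,.4,.2,0):print(t,proj(e,[b2w([54-108*np.cos(t),k*63,82+108*np.sin(t)]) for k in(-1,1)]).round(0).tolist())
print("\n".join(f"{r} "+"".join("#" if v else "." for v in m[r,200:300]) for r in range(125,222,2)))
E
python3 go.py 0 0 130; python3 lid.py
```

```text
t 14.05 box [ 29.6   3.8 149.1] rot [-1.558  0.006  1.347] F [-0.8  0.2  0.2] w -0.0
shift [-0.09  0.49  0.73] turn [-0.15  0.05 -0.07]
1.7 [[285.0, 153.0], [271.0, 135.0]]
1.4 [[271.0, 155.0], [259.0, 136.0]]
1.2 [[263.0, 158.0], [252.0, 139.0]]
1.0 [[255.0, 163.0], [245.0, 143.0]]
0.8 [[248.0, 169.0], [239.0, 148.0]]
0.6 [[242.0, 176.0], [234.0, 155.0]]
0.4 [[238.0, 183.0], [230.0, 162.0]]
0.2 [[236.0, 191.0], [228.0, 169.0]]
0 [[236.0, 199.0], [228.0, 176.0]]
125 ..###.................................................#............................###............#.
127 .##..............#................................................................#.##..............
129 #............##.#.####.##............................................................##.............
131 .######.......###..###.......#...#....................................................##......######
133 ...####......#####....#..##.#...##.............................................#####################
135 ..##.###..##...####...##.##..#...#.#...................................################.###########.
137
[... 3811 characters left out ...]
....###########################################.......................
211 ..................................###########################################.......................
213 ...................................##########################################.......................
215 ...................................#####################################.#..........................
217 ....................................##################..............................................
219 ....................................................................................................
221 ....................................................................................................
```

{"method": "apply_moves", "body": {
  "commands": [
    [[0,0.2,0.3,0,0,0],[0,0.25,0.3,0,0,0],[0,0.3,0.25,0,0,0],[0,0.3,0.2,0,0,0],[0,0,0,0,0,0]]
  ],
  "claw": 0
}}

```text
clock: 14.52
eef_pos: [572.8, 103.5, 111.8]
tool_rot: [-1.563, 0.002, 1.349]
force: [0.2, 0.7, -0.8]
width: 0.2
```

```bash
python3 go.py -30 0 75; python3 lid.py | sed -n '10,52p' | cut -c1-90
```

```text
t 14.52 box [-14.8   5.9 111.8] rot [-1.563  0.002  1.349] F [ 0.2  0.7 -0.8] w 0.2
shift [-0.14  0.92  0.37] turn [-0.09  0.09 -0.03]
125 #..##.....................................................#.......................####
127 ###.............#.......................................##........................####
129 #.#...........##...###.##.................................###.##.#...................#
131 .##...#.......##.##.####.##.#....##..........................##.......................
133 ..#####...##.###########.#.##.##.##.#..........................##....#.........#######
135 ...##..##.##...##..###...##..#..#####............................###...###############
137 ##..###########.##.######.........##................................##################
139 ...####..######........#.#..####.###..................................################
141 ...#....#.#.....###....#########.#.....................................########.......
143 .......#.#.......##.....####..##.#.....................................#######........
145 .......#..............#..##..###...................
[... 2247 characters left out ...]
........#######................#######################.........
197 ...............................##############################################.........
199 ................................#############################################.........
201 ................................#############################################.........
203 .................................############################################.........
205 .................................############################################.........
207 .................................############################################.........
209 ..................................###########################################.........
```

Lid at about 0.55 rad, gold stripe away from the finger, walls unchanged. Pressing down along the arc.

{"method": "apply_moves", "body": {
  "commands": [
    [[0,0.25,0.15,0,0,0],[0,0.25,0.1,0,0,0],[0,0.2,0.08,0,0,0],[0,0.1,0,0,0,0]]
  ],
  "claw": 0
}}

```text
clock: 14.9
eef_pos: [567.6, 106.8, 84.9]
tool_rot: [-1.576, -0.003, 1.348]
force: [-0.4, -0.3, -0.3]
width: 0.5
```

```bash
python3 go.py -30 0 70; python3 lid.py | sed -n '25,58p' | cut -c1-90
```

```text
t 14.9 box [-20.6   7.9  84.9] rot [-1.576 -0.003  1.348] F [-0.4 -0.3 -0.3] w 0.5
shift [-0.2   0.37  0.24] turn [0.06 0.07 0.03]
155 .##......##.........##.#..#..........................................................#
157 ...#..................................................................................
159 ...####.................#.............................................................
161 ..........##..........................................................................
163 .......#...#...##....##....#########..................................................
165 #........#.........###....#############...............................................
167 ##......#..############################.........######................................
169 ...#..........##.......#.##############.........###############.......................
171 ..#..........##..........##############.........###################...................
173 #...#..#...##.............#######....##.........####################..................
175 ..............................#####...............#####
[... 1424 characters left out ...]
..........############################################.........
209 ..................................###########################################.........
211 ..................................###########################################.........
213 ...................................#########################################..........
215 ...................................####################################..#............
217 ....................................##################................................
219 ......................................................................................
221 ......................................................................................
```

{"method": "apply_moves", "body": {
  "commands": [
    [[-0.05,0.2,0.1,0,0,0],[-0.05,0.2,0.1,0,0,0],[0,0.15,0.05,0,0,0]]
  ],
  "claw": 0
}}

```text
clock: 15.2
eef_pos: [561.2, 105.0, 63.4]
tool_rot: [-1.583, -0.005, 1.347]
force: [-0.7, -0.0, 0.5]
width: 0.2
```

```bash
python3 go.py -30 0 65; python3 lid.py | sed -n '30,58p' | cut -c1-90
```

```text
t 15.2 box [-26.4   4.7  63.4] rot [-1.583 -0.005  1.347] F [-0.7 -0.   0.5] w 0.2
shift [-0.12 -0.04  0.09] turn [0.14 0.06 0.06]
165 ..........##.........#.#.....#........................................................
167 ###.......#.#.##.##.######.###........................................................
169 ..##........##..........#######.......................................................
171 ..#.........##............###########.........#####################...................
173 #.#.####...####.........#############.........######################..................
175 ........#................############.........########################................
177 .........................#############........########################................
179 ..........................############.........#########################..............
181 ...........................###########.................................#..............
183 ............................###.............##................###########.............
185 .............................##########################
[... 969 characters left out ...]
..........############################################.........
209 ..................................###########################################.........
211 ..................................###########################################.........
213 ...................................##########################################.........
215 ...................................###################################.###............
217 ....................................##################................................
219 ......................................................................................
221 ......................................................................................
```

{"method": "apply_moves", "body": {
  "commands": [
    [[0,0.12,0.05,0.1,0,0],[0,0.12,0,0.05,0,0],[0,0.12,0,0,0,0]]
  ],
  "claw": 0
}}

```text
clock: 15.5
eef_pos: [559.3, 105.8, 57.8]
tool_rot: [-1.569, -0.006, 1.347]
force: [-14.6, -2.5, 54.5]
width: 0.3
```

```bash
python3 go.py -30 0 55; python3 lid.py | sed -n '32,48p' | cut -c1-90
```

```text
t 15.5 box [-28.5   5.   57.8] rot [-1.569 -0.006  1.347] F [-14.6  -2.5  54.5] w 0.3
shift [-0.13  0.07  0.04] turn [-0.03  0.05  0.06]
169 ..............###......########.......................................................
171 .#............#.........#.#..#..................###################...................
173 ##...##....###..............########.........#######################..................
175 .........................############.........#######################.................
177 .........................############.........########################................
179 ..........................###########.........#########################...............
181 ...........................##########.........#######.................##..............
183 ...........................##########.............................#######.............
185 ............................###.......#...###############################.............
187 .............................#############################################............
189 .............................###############################################..........
191 .............................################################################.........
193 ..............................###############################################.........
195 ..............................###############################################.........
197 ...............................##############################################.........
199 ................................#############################################.........
201 ................................#############################################.........
```

54 N of press, with the far lid corner at (225,174) against a closed prediction of about (226,175). I hold briefly, then lift off and check.

{"method": "apply_moves", "body": {
  "commands": [
    [[0,0,0,0,0,0],[0,0.02,0,0,0,0],[0,0,0,0,0,0]]
  ],
  "claw": 0
}}

```text
clock: 15.8
eef_pos: [561.3, 106.0, 62.4]
tool_rot: [-1.574, -0.008, 1.346]
force: [-0.6, 0.2, 0.1]
width: 0.1
```

```bash
python3 go.py
```

```text
t 15.8 box [-26.5   5.7  62.4] rot [-1.574 -0.008  1.346] F [-0.6  0.2  0.1] w 0.1
```

{"method": "apply_moves", "body": {
  "commands": [
    [[0,0.1,0.05,0,0,0],[0,0.1,0,0,0,0],[0,0.1,0,0,0,0],[0,0.1,0,0,0,0]]
  ],
  "claw": 0
}}

```text
clock: 16.13
eef_pos: [561.1, 106.6, 58.1]
tool_rot: [-1.577, -0.01, 1.345]
force: [-11.7, -2.9, 44.2]
width: -0.1
```

```bash
python3 go.py
python3 - <<'E'
from h import *
e,im=snap("scene")
c=cv2.resize(im[140:225,215:290],None,fx=7,fy=7,interpolation=cv2.INTER_CUBIC); cv2.imwrite("pics/p1.png",c)
for t in(0,.06,.12,.2):print(t,proj(e,[b2w([54-108*np.cos(t)-4*np.sin(t),k*63,82+108*np.sin(t)+4*np.cos(t)]) for k in(-1,1)]).round(1).tolist(),"lip low",proj(e,[b2w([54-108*np.cos(t)+12*np.sin(t)*-1,-63,82+108*np.sin(t)-12*np.cos(t)])]).round(1).tolist())
E
```

```text
t 16.13 box [-26.9   6.2  58.1] rot [-1.577 -0.01   1.345] F [-11.7  -2.9  44.2] w -0.1
0 [[235.6, 197.4], [227.8, 174.7]] lip low [[235.9, 203.0]]
0.06 [[235.4, 195.1], [227.6, 172.5]] lip low [[235.5, 200.8]]
0.12 [[235.5, 192.8], [227.6, 170.4]] lip low [[235.4, 198.5]]
0.2 [[235.7, 189.6], [227.8, 167.5]] lip low [[235.4, 195.4]]
```

View pics/p1.png

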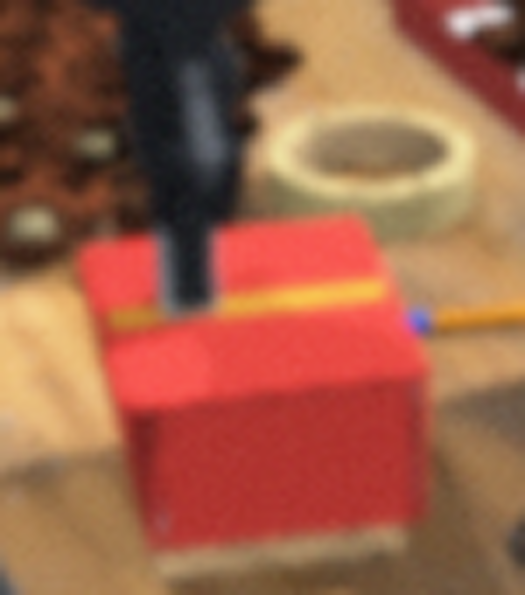

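The picture shows the lid flat: near-front corner (125,408), i.e. px (232.9,198), far corner (226,175). These match the closed prediction. One more held press, then up.

{"method": "apply_moves", "body": {
  "commands": [
    [[0,0.08,0,0,0,0],[0,0.08,0,0,0,0],[0,0.08,0,0,0,0],[0,-0.1,0,0,0,0],[0,-0.4,0,0,0,0],[0,-0.9,0,0,0,0],[0,-0.9,0,0,0,0],[0,-0.9,0,0,0,0]]
  ],
  "claw": 0
}}

```text
clock: 16.85
eef_pos: [552.6, 104.4, 180.7]
tool_rot: [-1.56, -0.002, 1.345]
force: [1.0, 0.1, -0.4]
width: -0.1
```

```bash
python3 go.py; python3 lid.py | tail -34 | cut -c20-90
python3 - <<'E'
from h import *
# bystander check: top view now vs start, change near each one
t,im=snap("top"); o=cv2.imread("pics/b0.png")
for n,(x,y) in dict(jar=(344,128),red=(170,240),cup=(286,145),tape=(155,136)).items():
    print(n,round(float(cv2.absdiff(im,o)[y-15:y+15,x-15:x+15].mean()),1))
h=cv2.cvtColor(im,cv2.COLOR_BGR2HSV);m=cv2.inRange(h,(0,120,90),(9,255,255))|cv2.inRange(h,(172,120,90),(180,255,255))
print("lid corners model",proj(t,[b2w([x,y,86]) for x,y in((-54,63),(-54,-63),(54,-63),(54,63))]).round(1).tolist())
m[:140]=0;m[230:]=0;m[:,:180]=0;m[:,280:]=0
c=max(cv2.findContours(m,0,2)[0],key=cv2.contourArea);print(cv2.boxPoints(cv2.minAreaRect(c)).round(1).tolist(),cv2.contourArea(c))
E
```

```text
t 16.85 box [-34.6   2.1 180.7] rot [-1.56  -0.002  1.345] F [ 1.   0.1 -0.4] w -0.1
.....###...#.#.............#..........................................#
......#................................................................
.......##..............................................................
.#..........................#..........................................
......##.................###...#.......................................
...####.#.....#..........#..##...#.....................................
#################......................................................
#.......########.......................................................
#.........#.................####.###################...................
...........##########################################..................
..........############################################.................
..........#############################################................
...........##############################################..............
............#######################....................##..............
.......
[... 1006 characters left out ...]
..............###########################################.........
....................#########################################..........
....................#####################################..............
.....................###################...............................
.......................................................................
.......................................................................
jar 2.1
red 2.7
cup 2.6
tape 2.3
lid corners model [[200.4, 200.1], [243.8, 210.4], [252.7, 173.4], [209.6, 163.2]]
[[229.8000030517578, 169.0], [250.39999389648438, 165.60000610351562], [257.8999938964844, 210.1999969482422], [237.3000030517578, 213.60000610351562]] 455.0
```

{"method": "apply_moves", "body": {
  "commands": [
    [[0,-0.5,0,0,0,0],[0,0,0,0,0,0],[0,0,0,0,0,0]]
  ],
  "claw": 0
}}

```text
clock: 17.2
eef_pos: [557.0, 105.4, 203.9]
tool_rot: [-1.57, -0.007, 1.345]
force: [-1.3, 0.1, -0.4]
width: 0.2
```

```bash
python3 go.py; python3 -c "
from h import *
print(finish_job())"
```

```text
t 17.2 box [-30.6   4.1 203.9] rot [-1.57  -0.007  1.345] F [-1.3  0.1 -0.4] w 0.2
the job is handed in; nothing more can be done
None
```

The spool of gold ribbon is boxed: I folded up the left, right and front walls, swung the lid over from behind, pressed it shut, lifted clear and handed in at about 17 s. No verdict is reported.

**Lid:** I pressed it with 44–54 N. The scene view under load matched the fully closed prediction to within about 3 px, and the lid stayed down after I lifted off.

**Bystanders:** the jar, red ribbon, chocolate cup and tape roll looked unchanged in the top view.

**Walls:** with the lid still open, I measured the left wall at about 1.61 rad, the right at 1.54–1.64 and the front at 1.62–1.67. All are inside the 1.43–1.71 limits but lean slightly in. I could not re-measure them or see the spool once the lid was closed. The spool lay near the centre of the base when last seen.

**What went wrong or disagreed:**
- The finger slipped over the right wall's edge once, and I redid that push lower.
- The visible fingertip sat 15 mm or more above the reported TCP, so I placed the contacts by force and camera instead.
- Box widths measured about 4% small in the images.
- The final top-view lid outline was no use as a check because the arm hid part of it.

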